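# Unlock the tomato slicer, draw the pusher back and load it

## Robot

A 6-joint arm with a two-finger parallel gripper is mounted at the origin on a cart in front of the work surface, level with it; the furniture and walls round the work are solid. World frame = base frame: x ahead of the robot, y to its left, z up, the work surface at z = 0. Lengths are in m, angles in rad, forces in N, time in s.
With the tool pointing down it reaches from about 0.3 to 0.775 m from the base axis. Payload 14.6 kg.
Tool frame: the origin (TCP) lies midway between the tips of the shut fingers; the grasp point (between the pads) lies 19 mm behind it; z points along the fingers, y is the line along which they close (so a half turn about z gives the same grasp; the last joint's range is limited). The gripper opens to 94 mm and grips with 3 to 60 N. Pads are 16 mm wide; open, the fingers measure 119 mm over their backs; the gripper's body (75 mm by 177 mm) begins 78 mm behind the grasp point.
Start: joints at [-1.318, 0.3, 1.521, -0, 1.321, -0.067], TCP at [0.173, -0.522, 0.205] pointing down, gripper open.
Joint ranges: [-3.03, 3.03], [-0.79, 2.21], [0.23, 2.52], [-1.04, 4.18], [0, 3.07], [-2.55, 2.55]. Speed limits (rad/s): [2.22, 2.22, 2.57, 3.14, 3.14, 3.14].

## Interface

Orientations are given as [roll, pitch, yaw] about the fixed x, y, z axes, in that order (R = Rz(yaw) Ry(pitch) Rx(roll)).
In Python, from station import * gives the robot as it stands.
- The arm moves only by the tool send_rows, never from a script. Its argument "targets" is a list of rows, each an object of numbers: "x", "y", "z": the shift along the world's x, y, z in units of 0.2 m (1.0 is 0.2 m); "spin": the turn about the world's z in units of pi/2 rad (1.0 is pi/2 rad); "claw": the finger opening in mm, from 0 to 94. A call has 1 to 20 rows; each row shifts and turns the commanded pose from where the row before left it; what a row does not reach is not made up. A row lasts 1/10 s, in which the tool goes at most 50 mm and 8.59 degrees, less where a joint would pass 70% of its speed; a pose out of reach is approached as far as the arm can. A call with a number of a shift or a turn outside -1 to 1 is refused whole. A call with a gripper value outside its range is refused whole. The fingers move at their own pace and stop on an object; "force" is the grip in N (left out, the last holds). Time passes only in rows, so rows that do not move let the fingers close. It gives the time, the measured TCP pose, the force, the opening and the grip force at its end, in the units of the state.
- get_obs(): the state, without advancing time (a new reading comes with each control period).
- camera(name): name is "scene" or "side" or "wrist"; returns the picture (384x512x3 uint8, blue, green, red); there is no depth.
- camera_model(name): a dict with "fovy" (degrees; the focal length in pixels is half the picture's height over the tangent of half this angle, whatever the lens; pixels are square), "cx", "cy" (the principal point, pixels), "T" (4x4, takes a point from camera to world coordinates). Camera axes: x right, y down, z forward; pixel columns grow to the right and rows downward; lengths in m; the calibration is good to about 2 mm. A picture is of the moment at which its call begins: read the wrist's pose just before it. camera_model takes no time and is no camera call; for the wrist camera it gives the pose at the moment of the call.
- hand_in(): hands the job in; it is judged then, once.
The state is a dict: "time_s": time; "qpos": joint angles; "joint_vel": joint speeds; "tau": joint torques, N m; "ee_pos": TCP position; "eef_rot": TCP orientation; "force": force on the tool from outside, world axes, zero at the start; "moment": the same for the moment, N m; "grip_width": finger opening in m; "grip_force": force on a finger pad.
Only numpy, scipy, OpenCV 4.12 (cv2) and the standard library are available. Lean on these libraries where they do the work, as an engineer would, in place of code of your own. Each camera call takes 0.05 s, during which the arm holds its last target. There are 200 camera calls.

## Task

Get the tomato slicer ready for the next order: draw its red lock bolt fully out so that the pusher is free, pull the pusher back by its black grip until it meets its end stop, and then stand the trimmed tomato from the side plate on its cut end in the open bay, between the pusher and the blades. Keep the fingers off the blades, and leave the two shakers standing.

Things in the scene. Friction and masses are not known exactly. Their poses are not given: they have to be found in the camera images.
- slicer: Aluminium hand tomato slicer, fixed to the table, 290 x 190 mm. Origin on the table under its middle; x points along its slide to the blades, y left, z up. Bed top at z = 60 mm, 130 wide; guide rods at y = +/-78 mm, tops at z = 61; blade uprights at x = 69 to 93, y = +/-61 to 83; bar over the blades, top at z = 152; front bar at x = -152, top at z = 67; bolt bracket out to y = -170.
- blades: Pack of level blades between the slicer's uprights, 18 mm deep (x), 122 wide, 80 high; origin at the middle of its underside, at x = 81 mm, y = 0, z = 61 mm of the slicer. Not to be touched with the fingers.
- bolt (a joint): Lock bolt, m: 0 = fully in (its flat steel tongue sits between two lugs of the pusher and holds it shut), 0.030 = fully out, at its stop; clear of the lugs from about 0.013. Grows as the knob moves along the slicer's -y axis. Stays where it is left; takes 2 to 3 N.
- knob (a point): On the axis of the bolt's red upright knob (round, 20 mm, z = 101 to 142 mm), at z = 125 mm. With the bolt in it is at x = -10, y = -120 mm of the slicer; moves with the bolt. Above z = 100 mm the knob is free all round, by 40 mm or more: staples (y = -101 and -163) and the pusher's lugs (y = -74 to -90) top out at z = 98 mm.
- pusher (a joint): Pusher carriage, m: 0 = shut, against the blades; 0.110 = fully back, at its end stop. Grows as the pusher moves along the slicer's -x axis. Stays where it is left; takes 3 to 4 N to move once the bolt is out.
- grip (a point): On the axis of the pusher's black upright grip (round, 25 to 30 mm, z = 116 to 198 mm), at z = 172 mm. With the pusher shut it is at x = 0, y = 0 of the slicer; moves with the pusher. The white comb-shaped pusher head lies 30 to 72 mm ahead of it (+x), 108 mm wide, top at z = 140 mm; above that, a finger fits between the grip and the bar over the blades.
- bay (a point): Middle of the bay floor when the pusher is fully back: x = 14, y = 0, z = 60 mm of the slicer. The bay then runs about 55 mm either way along x (blades on +x, pusher head on -x); the floor runs 65 mm either way along y, without side walls.
- tomato_mid (a point): Middle of the red trimmed plum tomato, 30 mm above its cut end. Round about its own z axis, 60 mm high, 54 mm in diameter at this height, flat cut underside of 40 mm diameter, about 0.1 kg. Starts standing upright on the side plate.
- side_plate: White side plate, 155 mm in diameter, rim 17 mm high, flat inner floor about 7 mm above the table. Loose. Origin at the middle of its underside.
- shaker_1: White shaker, 42 mm in diameter, 84 mm high, standing loose at the back. Origin at the middle of its underside, z axis up.
- shaker_2: Dark shaker with a white top, 42 mm in diameter, 84 mm high, standing loose at the back. Origin at the middle of its underside, z axis up.
Mind the look-alikes: they are no part of the job. What is shaped like the part that bears tomato_mid but green is not meant.

How it is judged:
By the outcome, as a careful person would: the job done as asked, in the order asked, and still so for the second after the job is handed in, with the robot touching nothing.
It also fails if it takes over 70 s, if anything falls off the work surface, if the arm or the gripper's body presses on something with over 40 N, if the wrist force passes 120 N, or if a joint passes its speed limit or range.

## Working session

There is one attempt and no reset: what is moved stays moved. The work goes in short steps, Python scripts to look and compute and a tool call to move; the robot and the scene stay as the last step left them, time stands still between calls to the robot, and variables do not carry over. Pictures are saved under pics/ and viewed, at most 10 in all, crops included, and the job is handed in when it is done.

Besides the shell and the picture viewer there is one more tool, called after ">>>" as name([rows], argument=value, ...), one row to a line, values as JSON. send_rows: Moves the arm, as the interface text tells. Its arguments: {"type":"object","properties":{"targets":{"type":"array"},"force":{"type":"number"}},"required":["targets"]}

```bash
mkdir -p pics; cat > h.py <<'E'
from station import *
import numpy as np, cv2
def K(m,h=384):
    return h/2/np.tan(np.radians(m["fovy"])/2)
def ray(m,u,v):
    f=K(m); d=np.array([(u-m["cx"])/f,(v-m["cy"])/f,1.]); T=np.array(m["T"])
    return T[:3,3],T[:3,:3]@d
def onz(m,u,v,z):
    o,d=ray(m,u,v); return o+d*(z-o[2])/d[2]
def proj(m,p):
    T=np.array(m["T"]); c=T[:3,:3].T@(np.array(p)-T[:3,3]); f=K(m)
    return c[0]/c[2]*f+m["cx"],c[1]/c[2]*f+m["cy"]
def tri(rs):
    A=0;b=0
    for o,d in rs:
        d=d/np.linalg.norm(d);P=np.eye(3)-np.outer(d,d);A=A+P;b=b+P@o
    return np.linalg.solve(A,b)
E
python3 - <<'E'
from h import *
for n in("scene","side"):
    im=camera(n);cv2.imwrite(f"pics/{n}0.png",im);m=camera_model(n);print(n,m["fovy"],m["cx"],m["cy"],np.round(m["T"],3).tolist())
a=cv2.imread("pics/scene0.png");b=cv2.imread("pics/side0.png")
cv2.imwrite("pics/a.png",cv2.resize(a,(800,600)));cv2.imwrite("pics/b.png",cv2.resize(b,(800,600)))
print(get_obs())
E
```

```text
scene 42.66718951769415 243.0680705497731 187.9508025460432 [[0.643, -0.402, 0.651, -0.639], [-0.766, -0.331, 0.552, -0.937], [-0.007, -0.854, -0.521, 1.053], [0.0, 0.0, 0.0, 1.0]]
side 50.743549560670765 262.7338786187438 195.64342849272995 [[-1.0, -0.003, 0.005, 0.523], [-0.006, 0.419, -0.908, 1.314], [0.001, -0.908, -0.419, 0.728], [0.0, 0.0, 0.0, 1.0]]
{'time_s': 0.1, 'qpos': array([-1.31759913e+00,  3.00371019e-01,  1.52152855e+00, -2.42304926e-05,
        1.32066861e+00, -6.65743957e-02]), 'joint_vel': array([ 0.00077459, -0.00183217, -0.00195856, -0.00136811,  0.00079977,
        0.00019925]), 'tau': array([ 1.45863974e-03, -5.32645297e+01, -3.53284049e+01,  7.09672272e-02,
        2.34700588e-02, -7.07731533e-05]), 'ee_pos': array([ 0.1728388 , -0.52189296,  0.20496344]), 'eef_rot': array([-3.14061773e+00, -4.14780343e-05,  3.19777580e-01]), 'force': array([-0.02664255, -0.42648137,  0.31228164]), 'moment': array([-0.02244079,  0.01650888,  0.00314754]), 'grip_force': 0.0, 'grip_width': 0.09405623635368256}
```

View pics/a.png

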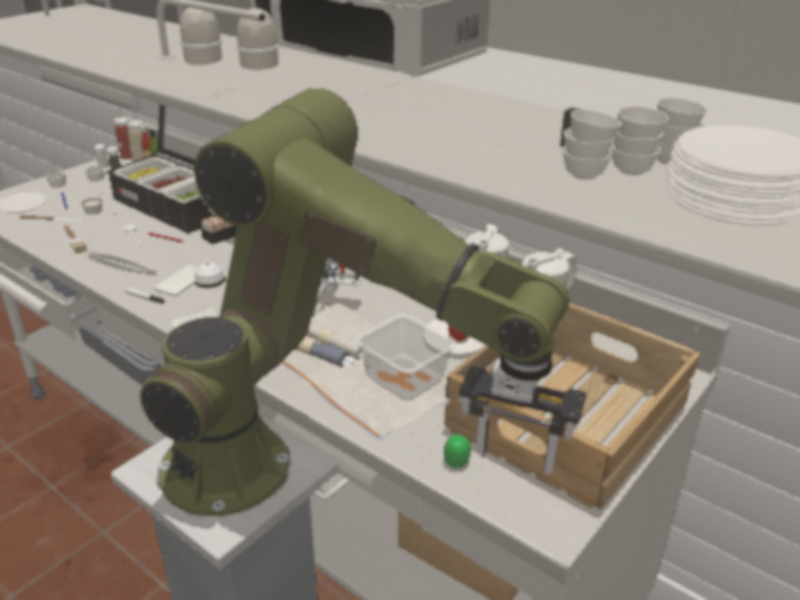

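View pics/b.png

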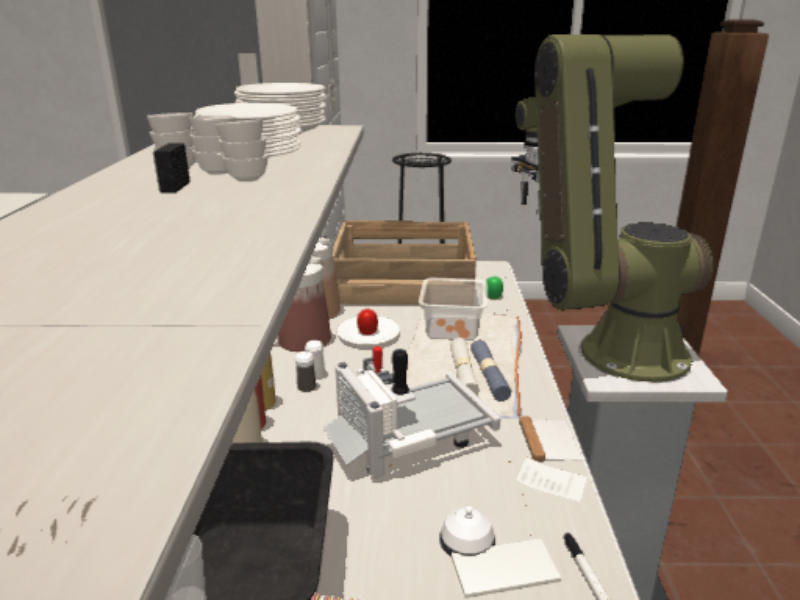

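The scene view shows a green look-alike at (457,450) and the arm hiding the slicer. The side view shows the red tomato on its plate at (367,321), the red knob at (377,358), the black grip at (400,370), the green tomato at (494,287) and the shakers at (305,370) and (315,357). The tomato meant is the red one on the side plate; I still have to confirm it in a crop.

```bash
python3 - <<'E'
from h import *
im=cv2.imread("pics/side0.png");m=camera_model("side")
h=cv2.cvtColor(im,cv2.COLOR_BGR2HSV)
red=(((h[...,0]<6)|(h[...,0]>172))&(h[...,1]>170)&(h[...,2]>90)).astype(np.uint8)
dark=(im.max(2)<45).astype(np.uint8)
for nm,mk in(("red",red),("dark",dark)):
    n,l,s,c=cv2.connectedComponentsWithStats(mk)
    for i in range(1,n):
        if s[i,4]>15 and 190<c[i][0]<300 and 190<c[i][1]<300: print(nm,s[i],c[i].round(1))
cv2.imwrite("pics/c.png",cv2.resize(im[180:310,185:345],(800,650))[:600])
E
```

```text
red [229 198  13  16 160] [234.9 205.7]
red [239 222   5  16  67] [241.2 228.7]
dark [251 225  10  27 218] [255.7 238.2]
dark [291 282   8   4  23] [294.8 283.8]
```

View pics/c.png

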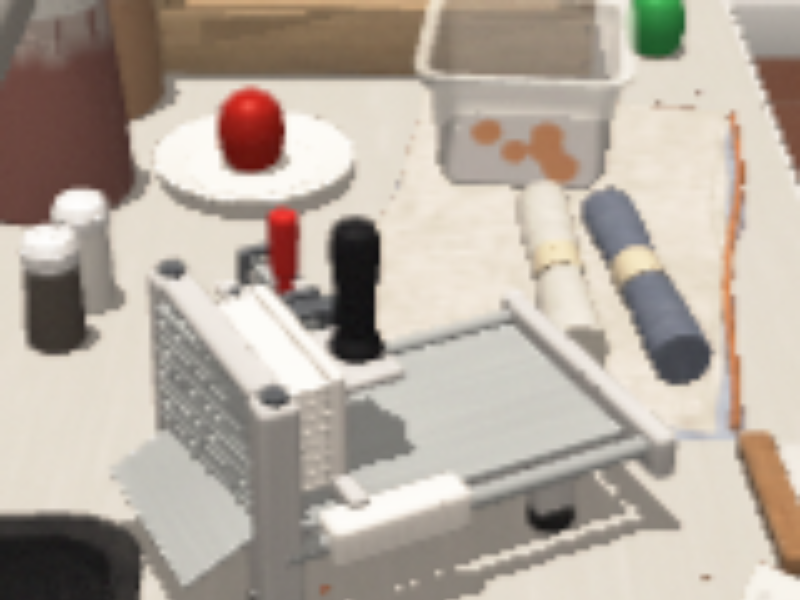

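The crop shows, in side-picture pixels: the red tomato upright on the white plate (235,206), knob (241,229), grip top (256,224), the green look-alike far off at (316,184), and shakers at (196,238) and (202,230). Red tomato on the plate is the one meant, since the other is green and on the table.

```bash
python3 - <<'E'
from h import *
m=camera_model("side")
g=onz(m,256,225.5,.198);k=onz(m,241.6,223,.142)
t=onz(m,234.9,205.7,.037)
print("grip",g,"knob",k,"tom",t)
d=k-g;print(np.hypot(*d[:2]),"yaw",np.degrees(np.arctan2(d[1],d[0])-np.arctan2(-.12,-.01)))
for n,u,v in(("sh1",202,242),("sh2",196,250)):print(n,onz(m,u,v,0))
print("shelfedge",[onz(m,u*.64,v*.64,z).round(2) for z in(.2,.3,.4) for u,v in((340,200),(260,400))])
w=camera_model("wrist");print(np.round(w["T"],3),w["fovy"],w["cx"],w["cy"])
E
```

```text
grip [0.54670786 0.35713836 0.198     ] knob [0.59293108 0.24081136 0.142     ] tom [ 0.63885166 -0.09062126  0.037     ]
0.12517411180421878 yaw 26.434332876641175
sh1 [0.73871115 0.11769604 0.        ]
sh2 [0.75139886 0.16866423 0.        ]
shelfedge [array([ 0.75, -0.62,  0.2 ]), array([0.75, 0.51, 0.2 ]), array([ 0.71, -0.25,  0.3 ]), array([0.71, 0.66, 0.3 ]), array([0.67, 0.11, 0.4 ]), array([0.67, 0.81, 0.4 ])]
[[ 0.315 -0.909 -0.272  0.251]
 [-0.949 -0.301 -0.09  -0.495]
 [-0.     0.287 -0.958  0.384]
 [ 0.     0.     0.     1.   ]] 60.46694513296105 251.25178343516131 204.61795033499843
```

```bash
python3 - <<'E'
from h import *
m=camera_model("scene")
for u,v in((725,320),(600,262),(200,132)):
    print([onz(m,u*.64,v*.64,z).round(2).tolist() for z in(0,.1,.2,.3,.4)])
E
```

```text
[[1.13, -0.56, 0.0], [0.96, -0.6, 0.1], [0.79, -0.63, 0.2], [0.62, -0.67, 0.3], [0.46, -0.7, 0.4]]
[[1.2, -0.19, 0.0], [1.03, -0.26, 0.1], [0.85, -0.33, 0.2], [0.68, -0.4, 0.3], [0.5, -0.47, 0.4]]
[[1.18, 1.55, 0.0], [1.0, 1.31, 0.1], [0.83, 1.07, 0.2], [0.66, 0.84, 0.3], [0.49, 0.6, 0.4]]
```

>>> send_rows([
  {"z": 0.25},
  {"z": 0.25},
  {"z": 0.25},
  {"x": 0.1, "y": 0.22},
  {"x": 0.1, "y": 0.22},
  {"x": 0.1, "y": 0.22},
  {"x": 0.1, "y": 0.22},
  {"x": 0.1, "y": 0.22},
  {"x": 0.1, "y": 0.22},
  {"x": 0.1, "y": 0.22},
  {"x": 0.1, "y": 0.22},
  {"x": 0.1, "y": 0.22},
  {"x": 0.1, "y": 0.22},
  {"x": 0.1, "y": 0.22},
  {"x": 0.1, "y": 0.22, "spin": 0.09},
  {},
])

```text
schema error: expected keys x, y, z, spin, claw
```

>>> send_rows([
  {"x": 0, "y": 0, "z": 0.25, "spin": 0, "claw": 94},
  {"x": 0, "y": 0, "z": 0.25, "spin": 0, "claw": 94},
  {"x": 0, "y": 0, "z": 0.25, "spin": 0, "claw": 94},
  {"x": 0.1, "y": 0.22, "z": 0, "spin": 0, "claw": 94},
  {"x": 0.1, "y": 0.22, "z": 0, "spin": 0, "claw": 94},
  {"x": 0.1, "y": 0.22, "z": 0, "spin": 0, "claw": 94},
  {"x": 0.1, "y": 0.22, "z": 0, "spin": 0, "claw": 94},
  {"x": 0.1, "y": 0.22, "z": 0, "spin": 0, "claw": 94},
  {"x": 0.1, "y": 0.22, "z": 0, "spin": 0, "claw": 94},
  {"x": 0.1, "y": 0.22, "z": 0, "spin": 0, "claw": 94},
  {"x": 0.1, "y": 0.22, "z": 0, "spin": 0, "claw": 94},
  {"x": 0.1, "y": 0.22, "z": 0, "spin": 0, "claw": 94},
  {"x": 0.1, "y": 0.22, "z": 0, "spin": 0, "claw": 94},
  {"x": 0.1, "y": 0.22, "z": 0, "spin": 0, "claw": 94},
  {"x": 0.1, "y": 0.22, "z": 0, "spin": 0.09, "claw": 94},
  {"x": 0, "y": 0, "z": 0, "spin": 0, "claw": 94},
])

```text
time_s: 1.7
ee_pos: [0.4138, 0.0101, 0.3548]
eef_rot: [-3.14, 0.001, 0.472]
force: [-0.2, -0.6, -0.0]
grip_width: 0.0939
grip_force: 0.0
```

>>> send_rows([
  {"x": 0.18, "y": 0.2, "z": 0, "spin": 0, "claw": 94},
  {"x": 0.18, "y": 0.2, "z": 0, "spin": 0, "claw": 94},
  {"x": 0.18, "y": 0.2, "z": 0, "spin": 0, "claw": 94},
  {"x": 0, "y": 0, "z": 0, "spin": 0, "claw": 94},
  {"x": 0, "y": 0, "z": 0, "spin": 0, "claw": 94},
])

```text
time_s: 2.2
ee_pos: [0.5133, 0.1173, 0.3544]
eef_rot: [-3.141, 0.002, 0.461]
force: [-0.1, 0.5, -0.4]
grip_width: 0.0944
grip_force: 0.0
```

```bash
python3 - <<'E'
from h import *
import json
m=camera_model("wrist");im=camera("wrist");cv2.imwrite("pics/w1.png",im)
json.dump({k:np.array(v).tolist() for k,v in m.items()},open("w1.json","w"))
cv2.imwrite("pics/w1b.png",cv2.resize(im,(800,600)))
h=cv2.cvtColor(im,cv2.COLOR_BGR2HSV)
red=(((h[...,0]<6)|(h[...,0]>172))&(h[...,1]>170)&(h[...,2]>90)).astype(np.uint8)
n,l,s,c=cv2.connectedComponentsWithStats(red)
for i in range(1,n):
    if s[i,4]>60: print(s[i],c[i].round(1))
E
```

```text
[184  61  16  17 199] [191.4  69.1]
```

View pics/w1b.png

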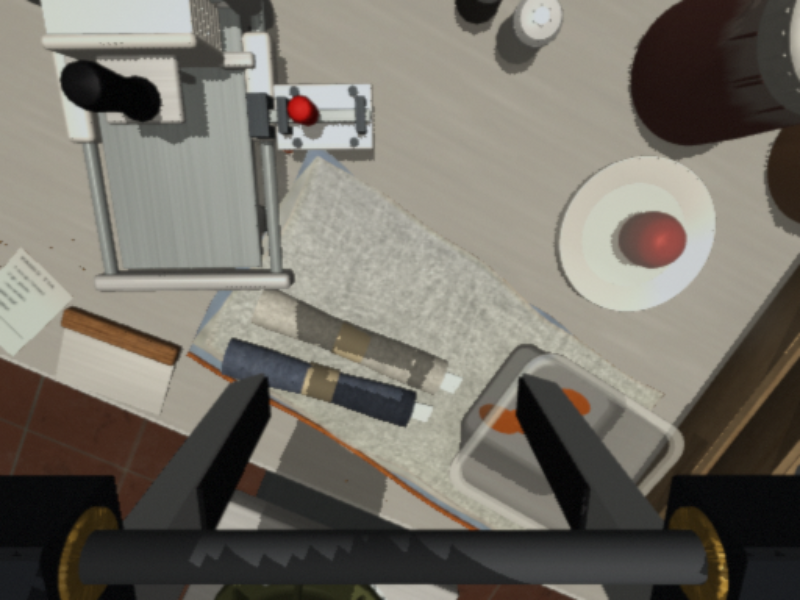

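Wrist view (800 scale): grip top at (84,85), knob top at (298,106), front bar from (97,283) to (290,280), tomato at (655,240) lying inside the plate's ring at (637,232), shakers at (478,8) and (540,15).

```bash
python3 - <<'E'
from h import *
import json
w=json.load(open("w1.json"));s=camera_model("side");q=.64
g=onz(w,84*q,85*q,.198);k=onz(w,297.5*q,105.5*q,.142)
print("g",g,"k",k)
d=k-g;print(np.hypot(*d[:2]),"yaw",np.degrees(np.arctan2(d[1],d[0])-np.arctan2(-.12,-.01)))
b=[onz(w,u*q,v*q,.067) for u,v in((97,276),(289,273))];d=b[1]-b[0];print("bar",b,"yaw",np.degrees(np.arctan2(d[1],d[0]))+90)
# tomato: triangulate blob centers
im=cv2.imread("pics/w1.png");h=cv2.cvtColor(im,cv2.COLOR_BGR2HSV)
mk=(((h[...,0]<8)|(h[...,0]>170))&(h[...,1]>110)&(h[...,2]>60)).astype(np.uint8);mk[:,:380]=0
n,l,st,c=cv2.connectedComponentsWithStats(mk)
for i in range(1,n):
    if st[i,4]>200 and 120<c[i][1]<180:
        print(st[i],c[i]);t=tri([ray(w,*c[i]),ray(s,234.9,205.7)]);print("tom",t,onz(w,*c[i],.037))
p=[onz(w,u*q,v*q,.017) for u,v in((558,232),(715,232),(637,155),(637,310))];print("plate",np.mean(p,0))
print("sh",onz(w,540*q,15*q,.084),onz(w,478*q,2*q,.084))
print(np.round(get_obs()["ee_pos"],4))
E
```

```text
g [0.54615247 0.34120547 0.198     ] k [0.5934097  0.23348618 0.142     ]
0.11762946699467976 yaw 28.451050544201777
bar [array([0.37802236, 0.35588756, 0.067     ]), array([0.45947575, 0.19844297, 0.067     ])] yaw 27.35462408260075
[410 140  28  29 610] [424.00491803 153.80163934]
tom [ 0.64142409 -0.11427604  0.02540846] [ 0.64080384 -0.10811502  0.037     ]
plate [ 0.63676966 -0.09204071  0.017     ]
sh [0.73758166 0.10286229 0.084     ] [0.72394834 0.15013805 0.084     ]
[0.513  0.1166 0.3552]
```

>>> send_rows([
  {"x": 0.06, "y": 0.18, "z": 0, "spin": 0.012, "claw": 94},
  {"x": 0.06, "y": 0.18, "z": 0, "spin": 0, "claw": 94},
  {"x": 0.06, "y": 0.18, "z": 0, "spin": 0, "claw": 60},
  {"x": 0.06, "y": 0.18, "z": 0, "spin": 0, "claw": 60},
  {"x": 0, "y": 0, "z": 0, "spin": 0, "claw": 60},
  {"x": 0, "y": 0, "z": 0, "spin": 0, "claw": 60},
])

```text
time_s: 2.85
ee_pos: [0.5611, 0.2604, 0.3559]
eef_rot: [3.141, -0.0, 0.48]
force: [0.3, -0.0, 0.7]
grip_width: 0.0654
grip_force: 0.0
```

```bash
python3 - <<'E'
from h import *
import json
m=camera_model("wrist");im=camera("wrist");cv2.imwrite("pics/w2.png",im)
json.dump({k:np.array(v).tolist() for k,v in m.items()},open("w2.json","w"))
cv2.imwrite("pics/w2b.png",cv2.resize(im,(800,600)))
print(get_obs()["ee_pos"],get_obs()["eef_rot"])
E
```

```text
[0.56108137 0.25987787 0.35625311] [ 3.14127841e+00 -8.86207675e-04  4.78797412e-01]
```

View pics/w2b.png

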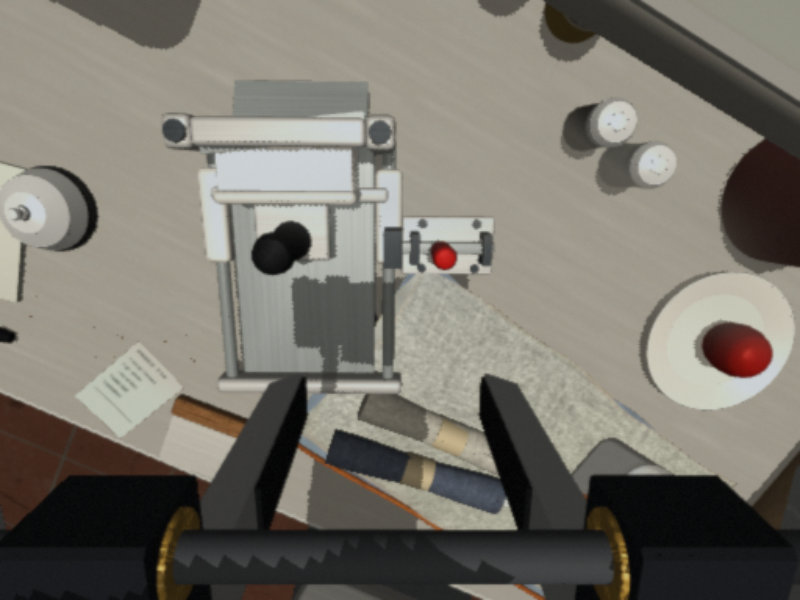

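Wrist view 2 (800 scale): upright bolt heads (174,130) and (381,131), grip top (272,254), knob top (445,258), front bar (220..399,383), tomato (738,348), shakers (613,121) and (653,165).

```bash
python3 - <<'E'
from h import *
import json
w=json.load(open("w2.json"));w1=json.load(open("w1.json"));q=.64
P=lambda u,v,z:onz(w,u*q,v*q,z)
u1,u2=P(174,130,.153),P(381,131,.153)
g,k=P(272,255,.198),P(445,258.5,.142)
b1,b2=P(220,383,.065),P(399,383,.065)
src=np.array([[81,72],[81,-72],[0,0],[-10,-120],[-152,0]])/1000
dst=np.array([u1,u2,g,k,(b1+b2)/2])[:,:2]
a=src-src.mean(0);b=dst-dst.mean(0)
th=np.arctan2((a[:,0]*b[:,1]-a[:,1]*b[:,0]).sum(),(a*b).sum())
R=np.array([[np.cos(th),-np.sin(th)],[np.sin(th),np.cos(th)]]);t=dst.mean(0)-R@src.mean(0)
print("yaw",th,np.degrees(th),"O",t);print("res mm",((src@R.T+t-dst)*1000).round(1).tolist())
print("knob fit",R@src[3]+t,"seen",k,"grip",g)
T=tri([ray(w,738*q,349*q),ray(w1,424,153.8)]);print("tom",T,P(738,349,.037))
E
```

```text
yaw 0.47068966656103806 26.968531354367475 O [0.54725611 0.34505341]
res mm [[1.5, -0.1], [0.8, -0.1], [-0.6, 0.7], [0.4, 1.1], [-2.1, -1.5]]
knob fit [0.59276368 0.23356771] seen [0.5923785  0.23248728 0.142     ] grip [0.54781382 0.34434206 0.198     ]
tom [ 0.64092587 -0.12001652  0.01215177] [ 0.63825256 -0.09861198  0.037     ]
```

>>> send_rows([
  {"x": 0.158, "y": -0.134, "z": 0, "spin": -0.005, "claw": 60},
  {"x": 0, "y": 0, "z": -0.2, "spin": 0, "claw": 60},
  {"x": 0, "y": 0, "z": -0.2, "spin": 0, "claw": 60},
  {"x": 0, "y": 0, "z": -0.2, "spin": 0, "claw": 60},
  {"x": 0, "y": 0, "z": -0.2, "spin": 0, "claw": 60},
  {"x": 0, "y": 0, "z": -0.2, "spin": 0, "claw": 60},
  {"x": 0, "y": 0, "z": -0.1, "spin": 0, "claw": 60},
  {"x": 0, "y": 0, "z": 0, "spin": 0, "claw": 60},
  {"x": 0, "y": 0, "z": 0, "spin": 0, "claw": 60},
])

```text
time_s: 3.8
ee_pos: [0.5933, 0.2336, 0.1373]
eef_rot: [3.141, -0.002, 0.471]
force: [-0.2, -0.5, 0.2]
grip_width: 0.0603
grip_force: 0.0
```

>>> send_rows([
  {"x": 0, "y": 0, "z": -0.14, "spin": 0, "claw": 60},
  {"x": 0, "y": 0, "z": 0, "spin": 0, "claw": 40},
  {"x": 0, "y": 0, "z": 0, "spin": 0, "claw": 10},
  {"x": 0, "y": 0, "z": 0, "spin": 0, "claw": 10},
  {"x": 0, "y": 0, "z": 0, "spin": 0, "claw": 10},
  {"x": 0, "y": 0, "z": 0, "spin": 0, "claw": 10},
  {"x": 0, "y": 0, "z": 0, "spin": 0, "claw": 10},
], force=20)

```text
time_s: 4.5
ee_pos: [0.5933, 0.2344, 0.1082]
eef_rot: [3.141, -0.001, 0.472]
force: [0.8, -2.4, 4.9]
grip_width: 0.0186
grip_force: 20.0
```

>>> send_rows([
  {"x": 0.012, "y": -0.0236, "z": 0, "spin": 0, "claw": 10},
  {"x": 0.012, "y": -0.0236, "z": 0, "spin": 0, "claw": 10},
  {"x": 0.012, "y": -0.0236, "z": 0, "spin": 0, "claw": 10},
  {"x": 0.012, "y": -0.0236, "z": 0, "spin": 0, "claw": 10},
  {"x": 0.012, "y": -0.0236, "z": 0, "spin": 0, "claw": 10},
  {"x": 0.012, "y": -0.0236, "z": 0, "spin": 0, "claw": 10},
  {"x": 0, "y": 0, "z": 0, "spin": 0, "claw": 10},
  {"x": 0, "y": 0, "z": 0, "spin": 0, "claw": 10},
])

```text
time_s: 5.3
ee_pos: [0.607, 0.2075, 0.1081]
eef_rot: [-3.139, -0.001, 0.473]
force: [-4.7, 8.3, 6.0]
grip_width: 0.0189
grip_force: 20.0
```

>>> send_rows([
  {"x": 0, "y": 0, "z": 0, "spin": 0, "claw": 40},
  {"x": 0, "y": 0, "z": 0, "spin": 0, "claw": 50},
  {"x": 0, "y": 0, "z": 0, "spin": 0, "claw": 60},
  {"x": 0, "y": 0, "z": 0, "spin": 0, "claw": 60},
  {"x": 0, "y": 0, "z": 0.16, "spin": 0, "claw": 60},
  {"x": 0, "y": 0, "z": 0.2, "spin": 0, "claw": 65},
  {"x": 0, "y": 0, "z": 0.2, "spin": 0, "claw": 65},
  {"x": 0, "y": 0, "z": 0.1, "spin": 0, "claw": 65},
  {"x": 0, "y": 0, "z": 0, "spin": 0, "claw": 65},
  {"x": 0, "y": 0, "z": 0, "spin": 0, "claw": 65},
])

```text
time_s: 6.3
ee_pos: [0.6071, 0.2061, 0.2385]
eef_rot: [-3.141, 0.001, 0.472]
force: [-0.4, 0.7, 0.9]
grip_width: 0.0652
grip_force: 0.0
```

```bash
python3 - <<'E'
from h import *
o=get_obs();th=.4707;R=np.array([[np.cos(th),-np.sin(th)],[np.sin(th),np.cos(th)]]);O=np.array([.5473,.3450])
m=camera_model("side");im=camera("side")
h=cv2.cvtColor(im,cv2.COLOR_BGR2HSV)
red=(((h[...,0]<6)|(h[...,0]>172))&(h[...,1]>170)&(h[...,2]>90)).astype(np.uint8)
n,l,s,c=cv2.connectedComponentsWithStats(red)
for i in range(1,n):
    if s[i,4]>15 and 190<c[i][0]<300 and 190<c[i][1]<300: print(s[i],c[i].round(1))
for d in(0,.03): print(d,proj(m,[*(R@np.array([-.01,-.12-d])+O),.125]))
print(o["ee_pos"],(O-o["ee_pos"][:2])/.2)
E
```

```text
[229 198  13  16 160] [234.9 205.7]
[235 219   6  15  67] [237.9 225.5]
0 (np.float64(241.88661615282524), np.float64(226.76022256107152))
0.03 (np.float64(237.96505664211963), np.float64(222.54041691789487))
[0.60706525 0.20611492 0.23853008] [-0.29882623  0.69442542]
```

>>> send_rows([
  {"x": -0.1, "y": 0.23, "z": 0, "spin": 0, "claw": 65},
  {"x": -0.1, "y": 0.23, "z": 0, "spin": 0, "claw": 65},
  {"x": -0.1, "y": 0.234, "z": 0, "spin": 0, "claw": 65},
  {"x": 0, "y": 0, "z": 0, "spin": 0, "claw": 65},
  {"x": 0, "y": 0, "z": -0.12, "spin": 0, "claw": 65},
  {"x": 0, "y": 0, "z": -0.15, "spin": 0, "claw": 65},
  {"x": 0, "y": 0, "z": -0.15, "spin": 0, "claw": 65},
  {"x": 0, "y": 0, "z": 0, "spin": 0, "claw": 65},
  {"x": 0, "y": 0, "z": 0, "spin": 0, "claw": 15},
  {"x": 0, "y": 0, "z": 0, "spin": 0, "claw": 15},
  {"x": 0, "y": 0, "z": 0, "spin": 0, "claw": 15},
  {"x": 0, "y": 0, "z": 0, "spin": 0, "claw": 15},
  {"x": 0, "y": 0, "z": 0, "spin": 0, "claw": 15},
], force=35)

```text
time_s: 7.65
ee_pos: [0.5473, 0.3454, 0.1563]
eef_rot: [-3.139, -0.001, 0.473]
force: [-9.4, 17.9, 1.8]
grip_width: 0.0282
grip_force: 26.3
```

>>> send_rows([
  {"x": -0.003, "y": 0.006, "z": 0, "spin": 0, "claw": 15},
  {"x": 0, "y": 0, "z": 0, "spin": 0, "claw": 15},
  {"x": -0.0357, "y": -0.0181, "z": 0, "spin": 0, "claw": 15},
  {"x": -0.0357, "y": -0.0181, "z": 0, "spin": 0, "claw": 15},
  {"x": -0.0357, "y": -0.0181, "z": 0, "spin": 0, "claw": 15},
  {"x": -0.0357, "y": -0.0181, "z": 0, "spin": 0, "claw": 15},
  {"x": -0.0357, "y": -0.0181, "z": 0, "spin": 0, "claw": 15},
  {"x": -0.0357, "y": -0.0181, "z": 0, "spin": 0, "claw": 15},
])

```text
time_s: 8.45
ee_pos: [0.5045, 0.3239, 0.1562]
eef_rot: [-3.141, -0.003, 0.472]
force: [1.7, 4.8, 3.8]
grip_width: 0.0284
grip_force: 35.0
```

>>> send_rows([
  {"x": -0.0357, "y": -0.0181, "z": 0, "spin": 0, "claw": 15},
  {"x": -0.0357, "y": -0.0181, "z": 0, "spin": 0, "claw": 15},
  {"x": -0.0357, "y": -0.0181, "z": 0, "spin": 0, "claw": 15},
  {"x": -0.0357, "y": -0.0181, "z": 0, "spin": 0, "claw": 15},
  {"x": -0.0357, "y": -0.0181, "z": 0, "spin": 0, "claw": 15},
  {"x": -0.0357, "y": -0.0181, "z": 0, "spin": 0, "claw": 15},
  {"x": -0.0357, "y": -0.0181, "z": 0, "spin": 0, "claw": 15},
  {"x": -0.0357, "y": -0.0181, "z": 0, "spin": 0, "claw": 15},
  {"x": 0, "y": 0, "z": 0, "spin": 0, "claw": 15},
  {"x": 0, "y": 0, "z": 0, "spin": 0, "claw": 15},
])

```text
time_s: 9.45
ee_pos: [0.448, 0.2951, 0.1562]
eef_rot: [-3.141, -0.004, 0.472]
force: [5.6, 7.4, 1.8]
grip_width: 0.0285
grip_force: 35.0
```

>>> send_rows([
  {"x": -0.0134, "y": -0.0068, "z": 0, "spin": 0, "claw": 15},
  {"x": 0, "y": 0, "z": 0, "spin": 0, "claw": 15},
  {"x": 0, "y": 0, "z": 0, "spin": 0, "claw": 15},
])

```text
time_s: 9.75
ee_pos: [0.4475, 0.2948, 0.1564]
eef_rot: [-3.141, -0.01, 0.472]
force: [23.0, 17.8, -7.9]
grip_width: 0.0283
grip_force: 35.0
```

>>> send_rows([
  {"x": 0.009, "y": 0.0045, "z": 0, "spin": 0, "claw": 15},
  {"x": 0, "y": 0, "z": 0, "spin": 0, "claw": 40},
  {"x": 0, "y": 0, "z": 0, "spin": 0, "claw": 65},
  {"x": 0, "y": 0, "z": 0, "spin": 0, "claw": 65},
  {"x": 0, "y": 0, "z": 0, "spin": 0, "claw": 65},
  {"x": 0, "y": 0, "z": 0.1, "spin": 0, "claw": 65},
  {"x": 0, "y": 0, "z": 0.2, "spin": 0, "claw": 65},
  {"x": 0, "y": 0, "z": 0.2, "spin": 0, "claw": 80},
  {"x": 0, "y": 0, "z": 0.2, "spin": 0, "claw": 94},
  {"x": 0, "y": 0, "z": 0, "spin": 0, "claw": 94},
  {"x": 0, "y": 0, "z": 0, "spin": 0, "claw": 94},
])

```text
time_s: 10.85
ee_pos: [0.4463, 0.2939, 0.2956]
eef_rot: [3.142, -0.001, 0.472]
force: [0.0, 0.4, -0.7]
grip_width: 0.0923
grip_force: 0.0
```

```bash
python3 - <<'E'
from h import *
th=.4707;R=np.array([[np.cos(th),-np.sin(th)],[np.sin(th),np.cos(th)]]);O=np.array([.5473,.3450])
m=camera_model("side");im=camera("side");dark=(im.max(2)<45).astype(np.uint8)
n,l,s,c=cv2.connectedComponentsWithStats(dark)
for i in range(1,n):
    if s[i,4]>15 and 190<c[i][0]<330 and 190<c[i][1]<300: print(s[i],c[i].round(1))
for d in(0,.11): print(d,proj(m,[*(R@np.array([-d,0])+O),.16]))
print("stop grip",R@np.array([-.11,0])+O, get_obs()["ee_pos"])
E
```

```text
[286 216  10  27 199] [290.3 229. ]
[291 282   8   4  23] [294.8 283.8]
0 (np.float64(255.96540011821642), np.float64(235.44307022123797))
0.11 (np.float64(290.4905581640902), np.float64(226.74588957365276))
stop grip [0.44926238 0.29511387] [0.44602966 0.29383036 0.29452594]
```

>>> send_rows([
  {"x": 0.037, "y": -0.109, "z": 0, "spin": 0.0945, "claw": 94},
  {"x": 0.037, "y": -0.109, "z": 0, "spin": 0.0945, "claw": 94},
  {"x": 0.037, "y": -0.109, "z": 0, "spin": 0.0945, "claw": 94},
  {"x": 0.037, "y": -0.109, "z": 0, "spin": 0.0945, "claw": 94},
  {"x": 0.037, "y": -0.109, "z": 0, "spin": 0.0945, "claw": 94},
  {"x": 0.037, "y": -0.109, "z": 0, "spin": 0.0945, "claw": 94},
  {"x": 0.037, "y": -0.109, "z": 0, "spin": 0.0945, "claw": 94},
  {"x": 0.037, "y": -0.109, "z": 0, "spin": 0.0945, "claw": 94},
  {"x": 0.037, "y": -0.109, "z": 0, "spin": 0.0945, "claw": 94},
  {"x": 0.037, "y": -0.109, "z": 0, "spin": 0.0945, "claw": 94},
  {"x": 0.037, "y": -0.109, "z": 0, "spin": 0.0945, "claw": 94},
  {"x": 0.037, "y": -0.109, "z": 0, "spin": 0.0945, "claw": 94},
  {"x": 0.037, "y": -0.109, "z": 0, "spin": 0.0945, "claw": 94},
  {"x": 0.037, "y": -0.109, "z": 0, "spin": 0.0945, "claw": 94},
  {"x": 0.037, "y": -0.109, "z": 0, "spin": 0.0945, "claw": 94},
  {"x": 0.037, "y": -0.109, "z": 0, "spin": 0.0945, "claw": 94},
  {"x": 0.037, "y": -0.109, "z": 0, "spin": 0.0945, "claw": 94},
  {"x": 0.037, "y": -0.109, "z": 0, "spin": 0.0945, "claw": 94},
  {"x": 0, "y": 0, "z": 0, "spin": 0, "claw": 94},
  {"x": 0, "y": 0, "z": 0, "spin": 0, "claw": 94},
])

```text
time_s: 12.9
ee_pos: [0.5791, -0.0983, 0.294]
eef_rot: [3.141, -0.002, 3.14]
force: [-1.0, 0.3, -0.4]
grip_width: 0.0938
grip_force: 0.0
```

```bash
python3 - <<'E'
from h import *
w=camera_model("wrist");im=camera("wrist");cv2.imwrite("pics/w3.png",im);cv2.imwrite("pics/w3b.png",cv2.resize(im,(800,600)))
h=cv2.cvtColor(im,cv2.COLOR_BGR2HSV)
mk=(((h[...,0]<8)|(h[...,0]>170))&(h[...,1]>110)&(h[...,2]>50)).astype(np.uint8)
n,l,st,c=cv2.connectedComponentsWithStats(mk)
for i in range(1,n):
    if st[i,4]>400: print(st[i],c[i].round(1),onz(w,*c[i],.037))
print(get_obs()["ee_pos"],get_obs()["eef_rot"],get_obs()["qpos"],np.round(w["T"],3)[:3,3])
E
```

```text
[ 233  194   36   39 1134] [250.5 213.1] [ 0.63630387 -0.0984223   0.037     ]
[ 0.57913876 -0.09779145  0.29448379] [ 3.14108069e+00 -1.56927445e-03  3.14074463e+00] [-2.29700138e-01  3.38350053e-01  1.26676600e+00  1.42690957e-04
  1.53812111e+00 -1.79965282e+00] [ 0.494 -0.097  0.473]
```

View pics/w3b.png

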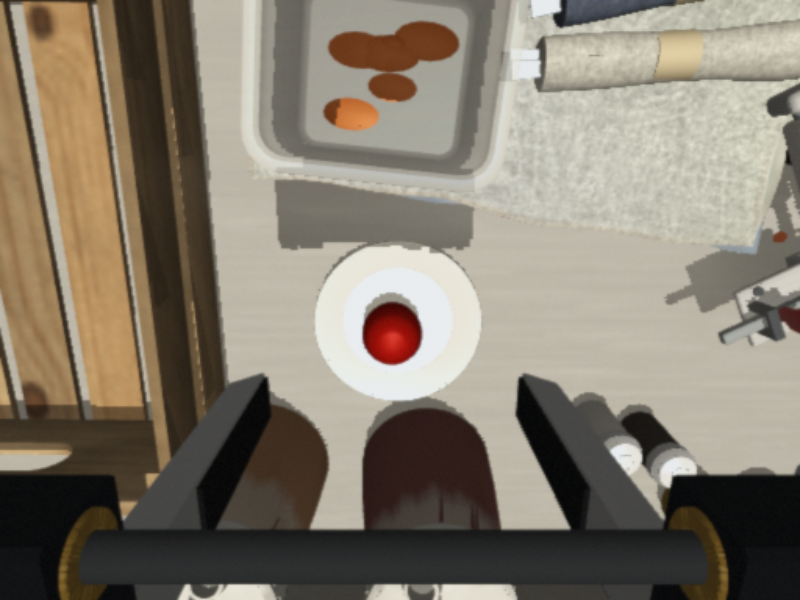

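The wrist view shows the red tomato at (392,333) standing upright on the plate (397,320), with two jars just beyond it at (425,405) and (275,410), whose near faces I check.

```bash
python3 - <<'E'
from h import *
w=camera_model("wrist");q=.64
for u,v in((425,405),(275,408),(397,242),(397,400)): print(onz(w,u*q,v*q,0 if v>402 else .014))
E
```

```text
[ 7.25352073e-01 -6.42180309e-02 -5.55111512e-17]
[ 0.72859936 -0.21598615  0.        ]
[ 0.55891965 -0.09291327  0.014     ]
[ 0.71313619 -0.09263915  0.014     ]
```

>>> send_rows([
  {"x": 0.14, "y": 0, "z": 0, "spin": 0, "claw": 80},
  {"x": 0.147, "y": -0.003, "z": 0, "spin": 0, "claw": 80},
  {"x": 0, "y": 0, "z": -0.2, "spin": 0, "claw": 80},
  {"x": 0, "y": 0, "z": -0.2, "spin": 0, "claw": 80},
  {"x": 0, "y": 0, "z": -0.2, "spin": 0, "claw": 80},
  {"x": 0, "y": 0, "z": -0.2, "spin": 0, "claw": 80},
  {"x": 0, "y": 0, "z": -0.15, "spin": 0, "claw": 80},
  {"x": 0, "y": 0, "z": 0, "spin": 0, "claw": 80},
  {"x": 0, "y": 0, "z": 0, "spin": 0, "claw": 80},
])

```text
time_s: 13.85
ee_pos: [0.6371, -0.0983, 0.1065]
eef_rot: [3.142, 0.0, -3.14]
force: [0.7, 0.0, 0.3]
grip_width: 0.08
grip_force: 0.0
```

```bash
python3 - <<'E'
from h import *
w=camera_model("wrist");im=camera("wrist");cv2.imwrite("pics/w4.png",im)
h=cv2.cvtColor(im,cv2.COLOR_BGR2HSV)
mk=(((h[...,0]<8)|(h[...,0]>170))&(h[...,1]>110)&(h[...,2]>40)).astype(np.uint8)
n,l,st,c=cv2.connectedComponentsWithStats(mk)
for i in range(1,n):
    if st[i,4]>400: print(st[i],c[i].round(1),onz(w,*c[i],.037))
print(get_obs()["ee_pos"],get_obs()["force"])
E
```

```text
[ 218  183   66   70 3607] [250.2 217. ] [ 0.63663375 -0.09824787  0.037     ]
[277 306  54  32 570] [302.4 326.9] [ 0.73947707 -0.05181549  0.037     ]
[263 375  98   9 594] [312.9 379. ] [ 0.79679303 -0.03927511  0.037     ]
[ 0.63762565 -0.0985836   0.10750386] [0.26552379 0.13258238 0.10659857]
```

>>> send_rows([
  {"x": -0.003, "y": 0.001, "z": -0.15, "spin": 0, "claw": 80},
  {"x": 0, "y": 0, "z": -0.15, "spin": 0, "claw": 80},
  {"x": 0, "y": 0, "z": -0.125, "spin": 0, "claw": 80},
  {"x": 0, "y": 0, "z": 0, "spin": 0, "claw": 80},
  {"x": 0, "y": 0, "z": 0, "spin": 0, "claw": 60},
  {"x": 0, "y": 0, "z": 0, "spin": 0, "claw": 45},
  {"x": 0, "y": 0, "z": 0, "spin": 0, "claw": 45},
  {"x": 0, "y": 0, "z": 0, "spin": 0, "claw": 45},
  {"x": 0, "y": 0, "z": 0, "spin": 0, "claw": 45},
], force=10)

```text
time_s: 14.8
ee_pos: [0.6369, -0.0989, 0.0218]
eef_rot: [-3.141, 0.002, -3.139]
force: [-0.7, 0.0, 7.1]
grip_width: 0.053
grip_force: 10.0
```

>>> send_rows([
  {"x": 0, "y": 0, "z": 0.05, "spin": 0, "claw": 45},
  {"x": 0, "y": 0, "z": 0.1, "spin": 0, "claw": 45},
  {"x": 0, "y": 0, "z": 0.2, "spin": 0, "claw": 45},
  {"x": 0, "y": 0, "z": 0.2, "spin": 0, "claw": 45},
  {"x": 0, "y": 0, "z": 0.2, "spin": 0, "claw": 45},
  {"x": 0, "y": 0, "z": 0.2, "spin": 0, "claw": 45},
  {"x": 0, "y": 0, "z": 0.2, "spin": 0, "claw": 45},
  {"x": 0, "y": 0, "z": 0.2, "spin": 0, "claw": 45},
  {"x": 0, "y": 0, "z": 0, "spin": 0, "claw": 45},
  {"x": 0, "y": 0, "z": 0, "spin": 0, "claw": 45},
])

```text
time_s: 15.8
ee_pos: [0.6362, -0.0988, 0.2911]
eef_rot: [-3.141, 0.001, -3.139]
force: [0.6, -0.4, -2.6]
grip_width: 0.053
grip_force: 10.0
```

>>> send_rows([
  {"x": -0.0214, "y": 0.125, "z": 0, "spin": -0.0945, "claw": 45},
  {"x": -0.0214, "y": 0.125, "z": 0, "spin": -0.0945, "claw": 45},
  {"x": -0.0214, "y": 0.125, "z": 0, "spin": -0.0945, "claw": 45},
  {"x": -0.0214, "y": 0.125, "z": 0, "spin": -0.0945, "claw": 45},
  {"x": -0.0214, "y": 0.125, "z": 0, "spin": -0.0945, "claw": 45},
  {"x": -0.0214, "y": 0.125, "z": 0, "spin": -0.0945, "claw": 45},
  {"x": -0.0214, "y": 0.125, "z": 0, "spin": -0.0945, "claw": 45},
  {"x": -0.0214, "y": 0.125, "z": 0, "spin": -0.0945, "claw": 45},
  {"x": -0.0214, "y": 0.125, "z": 0, "spin": -0.0945, "claw": 45},
  {"x": -0.0214, "y": 0.125, "z": 0, "spin": -0.0945, "claw": 45},
  {"x": -0.0214, "y": 0.125, "z": 0, "spin": -0.0945, "claw": 45},
  {"x": -0.0214, "y": 0.125, "z": 0, "spin": -0.0945, "claw": 45},
  {"x": -0.0214, "y": 0.125, "z": 0, "spin": -0.0945, "claw": 45},
  {"x": -0.0214, "y": 0.125, "z": 0, "spin": -0.0945, "claw": 45},
  {"x": -0.0214, "y": 0.125, "z": 0, "spin": -0.0945, "claw": 45},
  {"x": -0.0214, "y": 0.125, "z": 0, "spin": -0.0945, "claw": 45},
  {"x": -0.0214, "y": 0.125, "z": 0, "spin": -0.0945, "claw": 45},
  {"x": -0.0214, "y": 0.125, "z": 0, "spin": -0.0945, "claw": 45},
  {"x": 0, "y": 0, "z": 0, "spin": 0, "claw": 45},
  {"x": 0, "y": 0, "z": 0, "spin": 0, "claw": 45},
])

```text
time_s: 17.8
ee_pos: [0.5589, 0.351, 0.2889]
eef_rot: [3.141, 0.003, 0.476]
force: [0.4, -0.4, -1.0]
grip_width: 0.0535
grip_force: 10.0
```

```bash
python3 - <<'E'
from h import *
im=camera("wrist");s=camera("side")
cv2.imwrite("pics/d.png",np.hstack([cv2.resize(im,(400,300)),cv2.resize(s[130:310,170:362],(320,300))]))
o=get_obs();print(o["ee_pos"],o["eef_rot"],(np.array([.5598,.3514])-o["ee_pos"][:2])/.2,(.0765-o["ee_pos"][2])/.2)
E
```

```text
[0.55935819 0.35025608 0.28970914] [3.14138711e+00 1.34628814e-03 4.74000091e-01] [0.00220903 0.00571962] -1.0660456850992568
```

View pics/d.png

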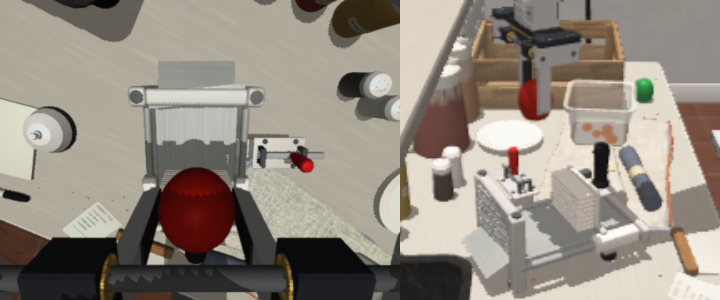

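The left view shows the tomato held upright between the fingers at (197,210). The right view shows the open bay below it, with the bolt drawn out and both shakers standing at (443,180) and (455,165).

>>> send_rows([
  {"x": 0.002, "y": 0.004, "z": -0.2, "spin": 0, "claw": 45},
  {"x": 0, "y": 0, "z": -0.2, "spin": 0, "claw": 45},
  {"x": 0, "y": 0, "z": -0.2, "spin": 0, "claw": 45},
  {"x": 0, "y": 0, "z": -0.15, "spin": 0, "claw": 45},
  {"x": 0, "y": 0, "z": -0.12, "spin": 0, "claw": 45},
  {"x": 0, "y": 0, "z": -0.1, "spin": 0, "claw": 45},
  {"x": 0, "y": 0, "z": -0.06, "spin": 0, "claw": 45},
  {"x": 0, "y": 0, "z": 0, "spin": 0, "claw": 45},
  {"x": 0, "y": 0, "z": 0, "spin": 0, "claw": 45},
])

```text
time_s: 18.8
ee_pos: [0.5601, 0.3518, 0.0854]
eef_rot: [-3.142, -0.001, 0.472]
force: [0.4, 0.4, -1.0]
grip_width: 0.0528
grip_force: 10.0
```

>>> send_rows([
  {"x": 0, "y": 0, "z": -0.02, "spin": 0, "claw": 45},
  {"x": 0, "y": 0, "z": -0.015, "spin": 0, "claw": 45},
  {"x": 0, "y": 0, "z": -0.01, "spin": 0, "claw": 45},
  {"x": 0, "y": 0, "z": 0, "spin": 0, "claw": 45},
  {"x": 0, "y": 0, "z": 0, "spin": 0, "claw": 45},
])

```text
time_s: 19.3
ee_pos: [0.5597, 0.352, 0.0755]
eef_rot: [3.142, -0.0, 0.472]
force: [0.0, -0.2, -1.5]
grip_width: 0.0526
grip_force: 10.0
```

>>> send_rows([
  {"x": 0, "y": 0, "z": -0.005, "spin": 0, "claw": 45},
  {"x": 0, "y": 0, "z": 0, "spin": 0, "claw": 45},
  {"x": 0, "y": 0, "z": 0, "spin": 0, "claw": 45},
])

```text
time_s: 19.6
ee_pos: [0.5599, 0.3521, 0.0748]
eef_rot: [-3.142, -0.001, 0.472]
force: [0.3, 0.9, 1.9]
grip_width: 0.0526
grip_force: 10.0
```

Touching. Release gently and rise.

>>> send_rows([
  {"x": 0, "y": 0, "z": 0, "spin": 0, "claw": 56},
  {"x": 0, "y": 0, "z": 0, "spin": 0, "claw": 62},
  {"x": 0, "y": 0, "z": 0, "spin": 0, "claw": 70},
  {"x": 0, "y": 0, "z": 0, "spin": 0, "claw": 78},
  {"x": 0, "y": 0, "z": 0, "spin": 0, "claw": 78},
  {"x": 0, "y": 0, "z": 0.05, "spin": 0, "claw": 78},
  {"x": 0, "y": 0, "z": 0.15, "spin": 0, "claw": 78},
  {"x": 0, "y": 0, "z": 0.2, "spin": 0, "claw": 78},
  {"x": 0, "y": 0, "z": 0.2, "spin": 0, "claw": 78},
  {"x": 0, "y": 0, "z": 0.2, "spin": 0, "claw": 78},
  {"x": 0, "y": 0, "z": 0.2, "spin": 0, "claw": 78},
  {"x": 0, "y": 0, "z": 0.2, "spin": 0, "claw": 78},
  {"x": 0, "y": 0, "z": 0, "spin": 0, "claw": 78},
  {"x": 0, "y": 0, "z": 0, "spin": 0, "claw": 78},
])

```text
time_s: 21.0
ee_pos: [0.5596, 0.352, 0.3155]
eef_rot: [-3.142, -0.002, 0.472]
force: [0.2, 0.4, -0.9]
grip_width: 0.0778
grip_force: 0.0
```

```bash
python3 - <<'E'
from h import *
im=camera("wrist");s=camera("side")
cv2.imwrite("pics/e.png",np.hstack([cv2.resize(im,(400,300)),cv2.resize(s[180:310,185:345],(369,300))]))
E
```

```text
(no output)
```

View pics/e.png

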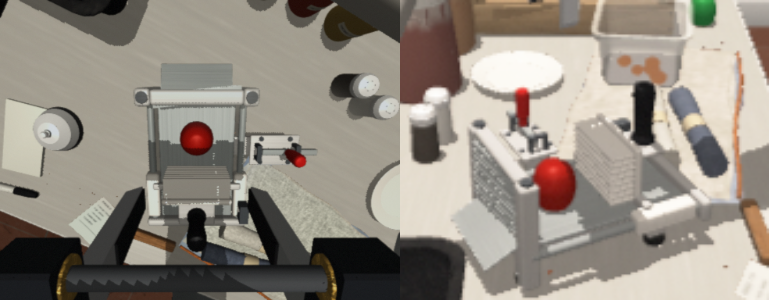

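The tomato stands upright in the bay at (197,138) left / (555,185) right. The pusher is back, the bolt is out at (298,158), and both shakers are standing. Handing in.

```bash
python3 -c "
from station import *
print(hand_in())"
```

```text
the job is handed in; nothing more can be done
None
```

The job is handed in at about 21 s: the lock bolt is fully out, the pusher is back at its end stop, the red tomato stands on its cut end in the bay, and both shakers are still standing; no verdict came back.

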